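# Set off a length from the datum hole with the sprung telescoping gauge and hold it

### The job

A bracket position has to be marked on the clamped steel rail: take the telescoping pointer gauge out of its rest, drop the pin on its rod end into the round datum hole in the rail, and then draw the tube away along the rail, against the spring inside, until the broad black mark on the rod stands at the mouth of the tube. Finish while still holding the gauge there, pulled out at the mark, pin in the hole and the short pointer hovering close over the rail's scribed centre line without resting on it, so that a colleague can mark the spot. Leave the other things on the bench where they are.

Things in the scene. Friction and masses are not known exactly. Their poses are not given: they have to be found in the camera images.
- tube_mid (a point): centre (half-way up) of the gauge's square aluminium tube, 22 x 22 x 220 mm along this point's y axis, z up: grip here, from above. A sprung 12 mm rod leaves the tube's mouth at +y (110 mm from here) and carries the datum pin; the pointer is under the -y end. At the start it lies level, 77 mm above the bench, in its rest. Gauge about 0.35 kg (+-20 %), balance point about 20 mm to +y
- rod (a joint): how far the rod is out of the tube, m: 0 home, stop at 0.090. At 0.060 the middle of the mark, an 8 mm wide black band, is at the tube's mouth; the mark is inside the tube at the start (three thin lines, at 0.020, 0.040 and 0.080, are not the mark). The spring pulls it home: 2.4 N at 0, 7.2 N at 0.060, friction 0.4 N
- pin_tip (a point): lowest point of the datum pin under the rod's end block: 140 mm (plus the joint value) from tube_mid along the gauge's +y and 51 mm below tube_mid. Pin 10 mm thick, 22 mm long, end tapered, below a collar 30 mm across that comes to rest on the rail
- pointer_tip (a point): point of the short pointer under the tube, 100 mm from tube_mid along the gauge's -y and 24 mm below tube_mid; 5 mm above the rail when the collar rests on the rail and the gauge is level
- datum_hole (a point): centre of the round datum hole, 18 mm across, in the rail's top face, 40 mm above the bench; the rail's only round hole (the other opening is an oblong slot). Axes: y along the rail, z up. From the hole the rail runs 460 mm to -y, the way to draw the tube, and 160 mm to +y. The scribed centre line runs along y through the hole; 31 mm free depth for the pin
- rail: fixed hollow steel box section 50 mm wide, 40 mm high, 620 mm long along its y axis; origin on the bench under its centre, 150 mm to -y of the hole. Two bench clamps up to 200 mm high stand on it, 270 mm to +y and -y of its origin; leave them
- rest: fixed rest of the gauge, origin under its centre, y along the lying gauge: foot plate 75 x 180 x 8 mm, two saddles 50 mm wide, 77 mm high, 122 mm apart (inside faces), with notches 12 mm deep open at the top; lift the gauge straight up. Between the saddles both sides of the tube are free, 57 mm down to the foot plate
- magnet_square: triangular painted steel welding magnet lying flat, 90 x 90 x 18 mm, beyond the rail; leave it alone; origin at its underside
- parts_bowl: round steel parts bowl, 100 mm across, 40 mm high, mouth up, beyond the rail; leave it alone; origin at its underside
- bracket: L-shaped sheet-metal bracket lying on its drilled leg, 70 x 90 x 49 mm high; leave it alone; origin at its underside
- wrench: open wrench 170 mm long, flat on the bench; leave it alone; origin at its underside
- hammer: hammer with a wooden handle lying on the bench; leave it alone; origin at its underside
- screwdriver: screwdriver lying on the bench; leave it alone; origin at its underside
- spray_can: upright spray can, 58 mm across, 170 mm tall; leave it alone; origin at its underside
Not all that is in view belongs to the job. What is shaped like the rest but orange, pink or turquoise is not meant.

How it is judged:
By the outcome, as a careful person would: the job done as asked, in the order asked, and still so for the second after the job is handed in, while the arm keeps its last pose, push and grip.
It also fails if it takes over 45 s, if anything falls off the work surface, if the arm or the gripper's body presses on something with over 40 N, if the wrist force passes 120 N, or if a joint passes its speed limit or range.

### The arm

A 6-joint arm with a two-finger parallel gripper is mounted at the origin on the work surface. World frame = base frame: x ahead of the robot, y to its left, z up, the work surface at z = 0. Lengths are in m, angles in rad, forces in N, time in s.
With the tool pointing down it reaches from about 0.25 to 0.85 m from the base axis. Payload 12.5 kg.
Tool frame: the origin (TCP) lies midway between the tips of the shut fingers; the grasp point (between the pads) lies 19 mm behind it; z points along the fingers, y is the line along which they close (so a half turn about z gives the same grasp; the last joint's range is limited). The gripper opens to 93 mm and grips with 3 to 60 N. Pads are 15 mm wide; open, the fingers measure 128 mm over their backs; the gripper's body (75 mm by 188 mm) begins 65 mm behind the grasp point.
Start: joints at [1.236, 0.351, 1.652, -0, 1.139, -0.085], TCP at [0.136, 0.533, 0.219] pointing down, gripper open.
Joint ranges: [-2.75, 2.75], [-0.79, 2.1], [0.01, 2.65], [-1.57, 4.71], [0.07, 3.14], [-2.87, 2.87]. Speed limits (rad/s): [2.22, 2.22, 2.79, 3.14, 3.14, 3.14].

### API

Orientations are given as a rotation vector (axis times angle).
In Python, from rig import env, camera, order gives the robot as it stands.
- The arm moves only by the tool move_arm, never from a script. Its argument "motion" is a list of rows, each an object with "translation": the shift along the tool's x, y, z each as a share of 0.5 m, from -1 to 1, a list of three; "roll": the turn about the tool's z as a share of pi/2 rad, from -1 to 1. A call has 1 to 12 rows; each row is the pose to reach, as a shift and turn from the pose commanded when the call began, along the tool's axes at that moment; what a row does not reach only later rows make up. A row lasts 1/8 s, in which the tool goes at most 62.5 mm and 10.7 degrees, less where a joint would pass 70% of its speed; a pose out of reach is approached as far as the arm can. A call with a number of a shift or a turn outside -1 to 1 is refused whole. A call with a gripper value outside its range is refused whole. "claw" is the closure, from -1 (fully open) to 1 (shut), so that 0 is half open, set as the call begins (left out, the last holds). The fingers move at their own pace and stop on an object; the grip force is fixed at half the most. Time passes only in rows, so rows that repeat a pose let the fingers close. It gives the time, the measured TCP pose, the force, the opening and the grip force at its end, in the units of the state.
- env.read_state(): the state, without advancing time (a new reading comes with each control period).
- camera(name): name is "side" or "top"; returns a dict with "img" (384x512x3 uint8, blue, green, red), "range_z" (384x512 float32, m along the optical axis (not along the pixel's ray), 0 where there is no reading), "intrinsics" (3x3 intrinsics, pixels), "dist" ([k1, k2, p1, p2, k3] as OpenCV has them; the pictures are not rectified), "origin" and "orientation" of the camera in the world. Camera axes: x right, y down, z forward; pixel columns grow to the right and rows downward; lengths in m; the calibration is good to about 2 mm. A picture is of the moment at which its call begins.
- order.close_job(): hands the job in; it is judged then, once.
The state is a dict: "t": time; "joint_pos": joint angles; "dq": joint speeds; "joint_efforts": joint torques, N m; "position": TCP position; "eef_rot": TCP orientation; "force": force on the tool from outside, world axes, zero at the start; "torque": the same for the moment, N m; "opening": finger opening in m; "finger_force": force on a finger pad.
Only numpy, scipy, OpenCV 4.12 (cv2) and the standard library are available. Lean on these libraries where they do the work, as an engineer would, in place of code of your own. Each camera call takes 0.05 s, during which the arm holds its last target. There are 200 camera calls.

## Working session

There is one attempt and no reset: what is moved stays moved. The work goes in short steps, Python scripts to look and compute and a tool call to move; the robot and the scene stay as the last step left them, time stands still between calls to the robot, and variables do not carry over. Pictures are saved under pics/ and viewed, at most 10 in all, crops included, and the job is handed in when it is done.

Besides the shell and the picture viewer there is one more tool, called after "Emit:" as name([rows], argument=value, ...), one row to a line, values as JSON. move_arm: Moves the arm, as the interface text tells. Its arguments: {"type":"object","properties":{"motion":{"type":"array"},"claw":{"type":"number"}},"required":["motion"]}

```bash
ls; mkdir -p pics
cat > h.py <<'E'
import numpy as np, cv2
from scipy.spatial.transform import Rotation as R
from rig import env, camera, order
def Rm(o):
    o=np.array(o,float)
    return o if o.shape==(3,3) else R.from_rotvec(o).as_matrix() if o.size==3 else R.from_quat(o).as_matrix()
def ray(c,px):
    p=cv2.undistortPoints(np.array(px,float).reshape(-1,1,2),c["intrinsics"],np.array(c["dist"]))[:,0]
    return np.c_[p,np.ones(len(p))]
def plane(c,px,z):
    d=ray(c,px)@Rm(c["orientation"]).T; o=np.array(c["origin"])
    return o+d*((z-o[2])/d[:,2])[:,None]
def cloud(c):
    h,w=c["range_z"].shape; u,v=np.meshgrid(np.arange(w),np.arange(h))
    d=ray(c,np.c_[u.ravel(),v.ravel()])*c["range_z"].reshape(-1,1)
    return (d@Rm(c["orientation"]).T+np.array(c["origin"])).reshape(h,w,3)
def proj(c,P):
    Rc=Rm(c["orientation"]); return cv2.projectPoints((np.array(P,float).reshape(-1,3)-c["origin"])@Rc,np.zeros(3),np.zeros(3),c["intrinsics"],np.array(c["dist"]))[0][:,0]
E
python3 - <<'E'
from h import *
for n in("top","side"):
    c=camera(n); cv2.imwrite(f"pics/{n}0.png",c["img"]); np.save(f"{n}0.npy",c,allow_pickle=True)
    print(n,c["origin"],c["orientation"],c["intrinsics"][0][0])
print(env.read_state())
E
```

```text
pics
top [ 0.34195199 -0.00647373  1.66630157] [-2.15083708  2.18674064 -0.10886781] 435.5275508179939
side [0.38804166 0.73566447 0.89831589] [-0.25477198  2.87491266 -1.10152195] 361.82209260150904
{'t': 0.1, 'joint_pos': array([ 1.23638247e+00,  3.51179325e-01,  1.65233632e+00, -3.15542221e-06,
        1.13910428e+00, -8.45837942e-02]), 'dq': array([-0.00100924, -0.00114864, -0.001806  ,  0.00043507, -0.00066458,
       -0.00041374]), 'joint_efforts': array([-3.65242386e-04, -4.98031282e+01, -2.85705525e+01,  7.00207986e-02,
        2.39346677e-02, -3.24465532e-05]), 'position': array([0.13584988, 0.53264811, 0.21816596]), 'eef_rot': array([-3.91383986e-01, -3.11690484e+00,  1.57918074e-03]), 'force': array([-1.14102946,  0.22841636, -0.1364136 ]), 'torque': array([-0.0565672 ,  0.05000745,  0.02984391]), 'finger_force': 0.0, 'opening': 0.09250212672387358}
```

View pics/top0.png

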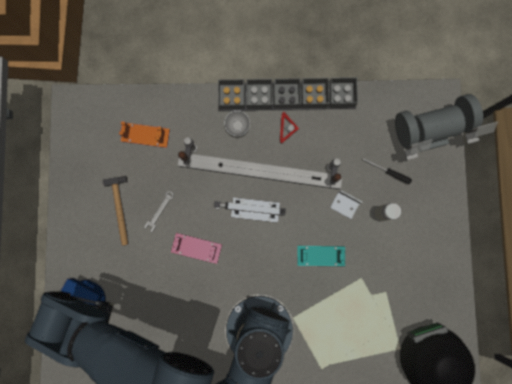

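View pics/side0.png

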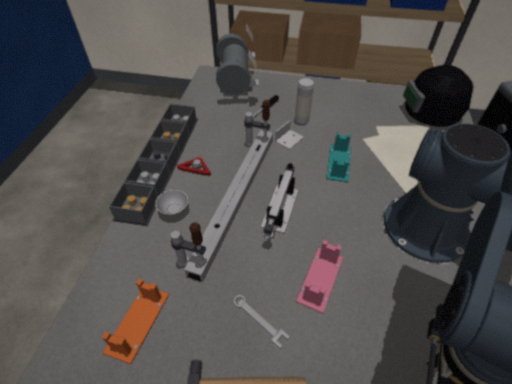

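The top view shows the gauge in the grey rest around (255,209), with its rod end at the left (220,205). The rail runs from (183,160) to (340,182), and the slot looks to be near (318,178). I'll enlarge both views.

Run:
```python
from h import *
t=np.load("top0.npy",allow_pickle=True).item(); s=np.load("side0.npy",allow_pickle=True).item()
a=cv2.resize(t["img"][145:230,170:350],None,fx=4.4,fy=4.4,interpolation=cv2.INTER_CUBIC)[:374]
a=cv2.convertScaleAbs(a,alpha=1.2)
cv2.imwrite("pics/topc.png",a)
b=cv2.resize(s["img"][125:275,170:310],None,fx=4,fy=4,interpolation=cv2.INTER_CUBIC)
cv2.imwrite("pics/sidec.png",b)
P=cloud(t)
for n,p in dict(tube=(255,209),rail=(260,171),bench=(260,270)).items(): print(n,P[p[1],p[0]])
```

```text
tube [0.44195043 0.00865481 0.08291201]
rail [ 0.58802025 -0.01203174  0.03877382]
bench [ 0.21642983 -0.0058408  -0.00203589]
```

View pics/topc.png

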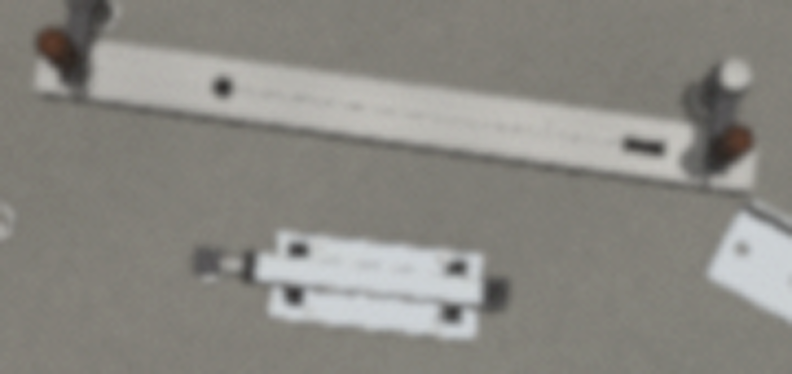

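View pics/sidec.png

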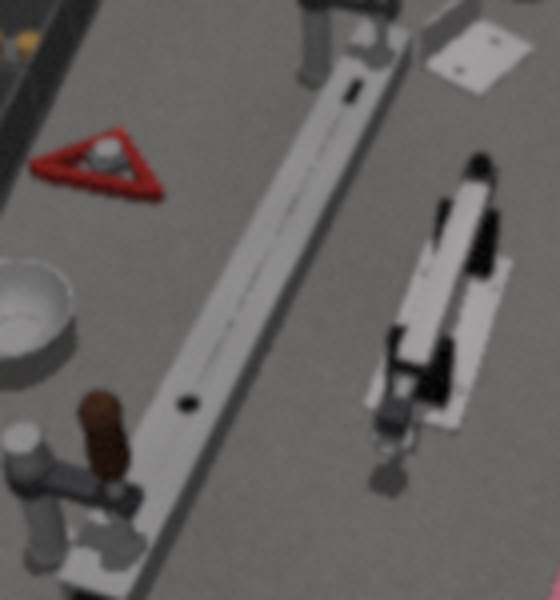

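The top crop shows the round hole at crop (222,87), which is full-image (220.5,164.8), and the slot at (643,146). The tube runs from about (245,265) to (508,295), with its rod block at (205,262). The side crop shows the hole at (188,403), which is full-image (217,225.8). Both views agree.

Run:
```python
from h import *
t=np.load("top0.npy",allow_pickle=True).item(); s=np.load("side0.npy",allow_pickle=True).item()
def dark(c,u,v,r,th):
    g=cv2.cvtColor(c["img"],6).astype(float)[v-r:v+r+1,u-r:u+r+1]; w=np.clip(th-g,0,None)
    yy,xx=np.mgrid[v-r:v+r+1,u-r:u+r+1]; return [(w*xx).sum()/w.sum(),(w*yy).sum()/w.sum()]
for c,u,v in((t,220,165),(s,217,226)):
    p=dark(c,u,v,4,90); print("hole",p,plane(c,[p],0.04)[0])
g=cv2.cvtColor(t["img"],6)
Pt,Ps=cloud(t),cloud(s)
# rail direction
for n,P in(("t",Pt),("s",Ps)):
    m=(abs(P[...,2]-.04)<.008)&(P[...,0]>.5)&(P[...,0]<.7)&(P[...,1]>-.22)&(P[...,1]<.2)
    m=cv2.morphologyEx(m.astype(np.uint8),cv2.MORPH_OPEN,np.ones((3,3)))>0
    q=np.argwhere(m)[:,::-1]; X=plane(t if n=="t" else s,q,.04)[:,:2]
    (cx,cy),wh,_=cv2.minAreaRect(X.astype(np.float32)); vv=cv2.fitLine(X.astype(np.float32),2,0,.01,.01).ravel(); print(n,"rail",vv,np.degrees(np.arctan2(-vv[0],vv[1])),wh)
for n,P,c in(("t",Pt,t),("s",Ps,s)):
    m=(P[...,2]>.06)&(P[...,2]<.11)&(P[...,0]>.38)&(P[...,0]<.52)&(P[...,1]>-.15)&(P[...,1]<.2)
    gg=cv2.cvtColor(c["img"],6)
    k=m&(gg>110)&(P[...,2]>.075); q=np.argwhere(k)[:,::-1]
    X=plane(c,q,.088)[:,:2].astype(np.float32); vv=cv2.fitLine(X,4,0,.005,.01).ravel()
    print(n,"tube",len(X),vv,np.degrees(np.arctan2(-vv[0],vv[1])),cv2.minAreaRect(X),np.median(P[k][:,2]))
    d=vv[:2]*np.sign(vv[1]); A=plane(c,np.argwhere(m)[:,::-1],.088)[:,:2]; pr=(A-vv[2:])@d; print(" extents all",pr.min(),pr.max(),"white",((X-vv[2:])@d).min(),((X-vv[2:])@d).max())
```

```text
hole [np.float64(220.15625), np.float64(164.37053571428572)] [0.61561235 0.13801022 0.04      ]
hole [np.float64(216.65655172413793), np.float64(225.56689655172414)] [0.616601   0.13962773 0.04      ]
t rail [ 0.16068374  0.98700595  0.5910674  -0.00727069] -9.246584 (0.42884141206741333, 0.05062579736113548)
s rail [0.157113   0.98758066 0.5961893  0.01398137] -9.039364 (0.4240664541721344, 0.05322786420583725)
t tube 338 [0.12939851 0.99159265 0.44486964 0.01741697] -7.4348354 ((0.4479275345802307, 0.026662707328796387), (0.2112034261226654, 0.0436941497027874), 87.71742248535156) 0.08558141552100829
 extents all -0.11727940238455536 0.14356593897506148 white -0.09723264 0.11561407
s tube 350 [0.1266782  0.99194384 0.44797266 0.02473412] -7.27768 ((0.44889724254608154, 0.0315118134021759), (0.21425296366214752, 0.022258812561631203), 82.77277374267578) 0.0849188941425092
 extents all -0.13646784294132336 0.15102341921207066 white -0.100290634 0.11396511
```

Emit:
move_arm([
  {"translation": [-0.856, -0.863, 0.08], "roll": 0.923},
  {"translation": [-0.856, -0.863, 0.08], "roll": 0.923},
  {"translation": [-0.856, -0.863, 0.08], "roll": 0.923},
  {"translation": [-0.856, -0.863, 0.08], "roll": 0.923},
  {"translation": [-0.856, -0.863, 0.08], "roll": 0.923},
  {"translation": [-0.856, -0.863, 0.08], "roll": 0.923},
  {"translation": [-0.856, -0.863, 0.08], "roll": 0.923},
  {"translation": [-0.856, -0.863, 0.08], "roll": 0.923},
  {"translation": [-0.856, -0.863, 0.08], "roll": 0.923},
  {"translation": [-0.856, -0.863, 0.08], "roll": 0.923},
  {"translation": [-0.856, -0.863, 0.08], "roll": 0.923},
  {"translation": [-0.856, -0.863, 0.08], "roll": 0.923},
], claw=-1)

```text
t: 1.6
position: [0.4434, 0.0094, 0.1784]
eef_rot: [-2.359, -2.073, 0.001]
force: [-0.3, 0.6, 0.6]
opening: 0.0934
finger_force: 0.0
```

Emit:
move_arm([
  {"translation": [0, 0.002, 0.08]},
  {"translation": [0, 0.002, 0.16]},
  {"translation": [0, 0.002, 0.22]},
  {"translation": [0, 0.002, 0.24]},
  {"translation": [0, 0.002, 0.24]},
])

```text
schema error: expected keys translation, roll
```

Emit:
move_arm([
  {"translation": [0, 0, 0]},
  {"translation": [0, 0, 0]},
  {"translation": [0, 0, 0]},
  {"translation": [0, 0, 0]},
  {"translation": [0, 0, 0]},
  {"translation": [0, 0, 0]},
], claw=1)

```text
schema error: expected keys translation, roll
```

Emit:
move_arm([
  {"translation": [0, 0.002, 0.08], "roll": 0},
  {"translation": [0, 0.002, 0.16], "roll": 0},
  {"translation": [0, 0.002, 0.22], "roll": 0},
  {"translation": [0, 0.002, 0.24], "roll": 0},
  {"translation": [0, 0.002, 0.24], "roll": 0},
])

```text
t: 2.22
position: [0.4448, 0.0095, 0.0589]
eef_rot: [-2.359, -2.075, 0.0]
force: [0.0, -0.6, 0.1]
opening: 0.0929
finger_force: 0.0
```

Emit:
move_arm([
  {"translation": [0, 0, 0], "roll": 0},
  {"translation": [0, 0, 0], "roll": 0},
  {"translation": [0, 0, 0], "roll": 0},
  {"translation": [0, 0, 0], "roll": 0},
  {"translation": [0, 0, 0], "roll": 0},
  {"translation": [0, 0, 0], "roll": 0},
], claw=1)

```text
t: 2.98
position: [0.445, 0.0088, 0.0586]
eef_rot: [-2.36, -2.074, 0.0]
force: [0.5, 1.1, -0.3]
opening: 0.0375
finger_force: 0.0
```

Still closing.

Emit:
move_arm([
  {"translation": [0, 0, 0], "roll": 0},
  {"translation": [0, 0, 0], "roll": 0},
  {"translation": [0, 0, 0], "roll": 0},
  {"translation": [0, 0, 0], "roll": 0},
], claw=1)

```text
t: 3.48
position: [0.445, 0.0089, 0.0586]
eef_rot: [2.36, 2.074, 0.0]
force: [1.1, -0.9, -0.4]
opening: 0.0218
finger_force: 30.0
```

Emit:
move_arm([
  {"translation": [0, 0, -0.03], "roll": 0},
  {"translation": [0, 0, -0.08], "roll": 0},
  {"translation": [0, 0, -0.14], "roll": 0},
  {"translation": [0, 0, -0.17], "roll": 0},
  {"translation": [0, 0, -0.17], "roll": 0},
  {"translation": [0, 0, -0.17], "roll": 0},
])

```text
t: 4.22
position: [0.4445, 0.0089, 0.1433]
eef_rot: [-2.359, -2.073, 0.001]
force: [-0.4, 0.2, -3.9]
opening: 0.0215
finger_force: 30.0
```

Emit:
move_arm([
  {"translation": [0.01, 0.1, 0], "roll": 0.01},
  {"translation": [0.02, 0.2, 0], "roll": 0.02},
  {"translation": [0.022, 0.27, 0], "roll": 0.02},
  {"translation": [0.022, 0.298, 0], "roll": 0.02},
  {"translation": [0.022, 0.298, 0], "roll": 0.02},
  {"translation": [0.022, 0.298, 0], "roll": 0.02},
])

```text
t: 4.97
position: [0.5931, 0.0008, 0.1429]
eef_rot: [-2.391, -2.036, 0.002]
force: [-0.7, 0.4, -3.5]
opening: 0.0216
finger_force: 30.0
```

Run:
```python
from h import *
t=camera("top"); s=camera("side"); np.save("top1.npy",t,allow_pickle=True); np.save("side1.npy",s,allow_pickle=True)
st=env.read_state(); p=st["position"]; M=Rm(st["eef_rot"]); print(p,M.round(4).tolist(),st["force"])
tm=p-M[:,2]*.019  # nominal gauge
pin=tm+M[:,0]*.14; block=pin+[0,0,.04]
H=[.616,.139,.04]
print("pin",pin,proj(s,[pin-[0,0,.051],H]),proj(t,[pin,H]))
a=cv2.resize(s["img"][130:260,160:290],None,fx=4.4,fy=4.4,interpolation=cv2.INTER_CUBIC)
cv2.imwrite("pics/s1.png",a)
```

```text
[0.59338927 0.00073966 0.14344666] [[0.1595, 0.9872, -0.0008], [0.9872, -0.1595, 0.0], [-0.0001, -0.0008, -1.0]] [-0.82959438  0.29810676 -4.14188556]
pin [0.61573248 0.13894721 0.16243225] [[214.90828975 210.1230266 ]
 [216.91177201 225.42477812]] [[216.72864569 158.56638224]
 [219.89324393 164.27329462]]
```

View pics/s1.png

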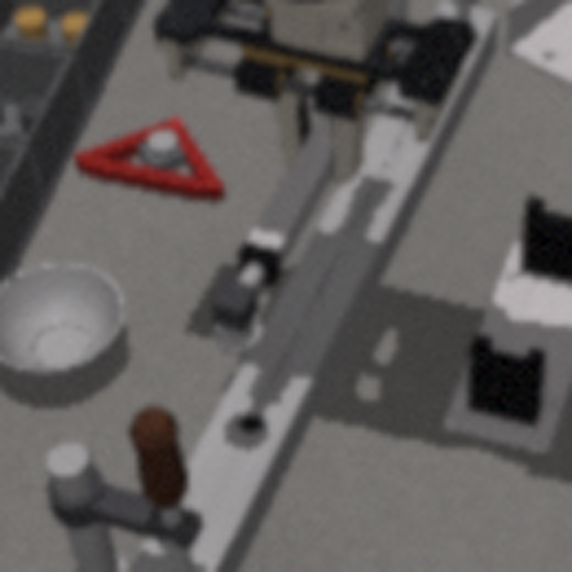

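The hole is at crop (247,425), and the rod's end block and collar are above it at (235,305)–(230,345). I'll go lower before fine alignment.

Emit:
move_arm([
  {"translation": [0, 0, 0.06], "roll": 0},
  {"translation": [0, 0, 0.1], "roll": 0},
  {"translation": [0, 0, 0.11], "roll": 0},
  {"translation": [0, 0, 0.11], "roll": 0},
  {"translation": [0, 0, 0.11], "roll": 0},
])

```text
t: 5.7
position: [0.5946, 0.0006, 0.0896]
eef_rot: [2.391, 2.036, 0.002]
force: [1.2, 0.6, -4.1]
opening: 0.0218
finger_force: 30.0
```

Run:
```python
from h import *
t=camera("top"); s=camera("side"); np.save("top2.npy",t,allow_pickle=True); np.save("side2.npy",s,allow_pickle=True)
st=env.read_state(); p=st["position"]; M=Rm(st["eef_rot"]); print(p,st["force"])
tip=p-M[:,2]*.019+M[:,0]*.14-[0,0,.051]
print("tip nominal",tip,"side px",proj(s,[tip,tip+[0,0,.022],tip+[0,0,.051],[.616,.139,.04]]).round(1).tolist())
print("top px",proj(t,[tip,tip+[0,0,.051]]).round(1).tolist())
a=cv2.resize(s["img"][185:250,180:250],None,fx=7,fy=7,interpolation=cv2.INTER_CUBIC)
b=cv2.resize(t["img"][140:185,195:240],(455,455),interpolation=cv2.INTER_CUBIC)
a=cv2.resize(a,(310,290)) if 0 else a[:455,:345+0] if 0 else a
im=np.zeros((455,790,3),np.uint8); im[:,:345]=a[:,60:405]; im[:,345:]=b[:,:445]
cv2.imwrite("pics/s2.png",cv2.convertScaleAbs(im,alpha=1.3))
for c in(t,s):
    P=cloud(c); m=(P[...,2]>.085)&(P[...,2]<.14)&(P[...,1]>.122)&(P[...,1]<.175)&(abs(P[...,0]-.615)<.04)
    Q=P[m]; print(m.sum(),Q.min(0),Q.max(0),np.median(Q,0))
```

```text
[0.59449613 0.00062497 0.08939896] [-0.16890788  0.12176839 -3.71519305]
tip nominal [0.61681585 0.13883196 0.05741628] side px [[216.2, 221.8], [215.5, 217.1], [214.6, 210.7], [216.9, 225.4]]
top px [[219.5, 163.3], [218.2, 160.9]]
53 [0.60202862 0.12473927 0.08560641] [0.62652421 0.15052822 0.1216312 ] [0.61199497 0.13895491 0.11402711]
97 [0.60573089 0.12321129 0.08649558] [0.63067888 0.15282744 0.11940727] [0.6163543  0.14541601 0.11412021]
```

View pics/s2.png

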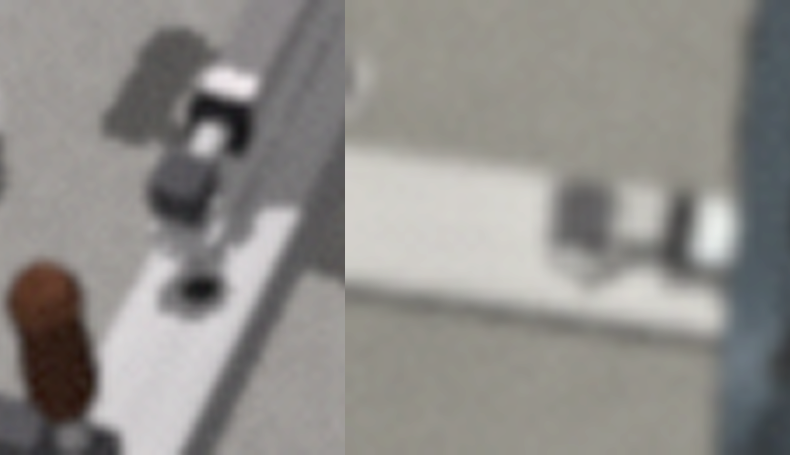

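The side panel (left) shows the block at (182,185), the hole at (200,290), and the pin between them. The top panel shows the block at (585,218), which is full-image (218.7,161.5), within 0.6 px of nominal. I'll do one centroid check on the block.

Run:
```python
from h import *
t=np.load("top2.npy",allow_pickle=True).item(); s=np.load("side2.npy",allow_pickle=True).item()
for c,u,v,r in((t,219,161,4),(s,214,211,6)):
    g=cv2.cvtColor(c["img"],6).astype(int); print(g[v-r:v+r+1,u-r:u+r+1])
for d in range(-1,2): print(plane(t,[[218.7+d*.5,161.4]],.118)[0],plane(s,[[214.4,210+d]],.118)[0])
```

```text
[[127 114 104 103 105 108 114 118 119]
 [130 104  91  86  89  96 111 129 135]
 [125  93  78  74  77  85 105 130 145]
 [122  89  74  74  75  82 104 129 146]
 [119  88  76  75  76  85 108 134 147]
 [116  87  75  74  75  85 112 135 145]
 [114  89  80  75  71  80 103 118 124]
 [126 111 106  93  81  86 100 102  99]
 [137 132 129 119 107 101 104 101  98]]
[[ 84  91 101  89  76  69  71  91 133 156 152 126  87]
 [111 112 113 104  83  77  78  96 127 142 133 106  73]
 [119 121 118  96  79  69  72  76  92 100 101  87  80]
 [120 119 108  85  70  67  67  66  68  73  73  70  83]
 [116 110  91  72  68  68  69  65  66  65  57  65  83]
 [115 100  79  70  68  65  67  64  66  58  49  60  79]
 [112  90  68  60  65  67  67  64  64  49  44  58  81]
 [114  85  56  45  52  57  62  58  53  44  42  71  83]
 [111  88  57  39  37  45  45  46  43  38  62  94  97]
 [119 100  65  43  34  37  36  34  34  37  70 100  96]
 [121 111  85  60  45  40  39  36  33  49  77  96  98]
 [123 119 112  89  69  60  52  42  43  58  88 110 108]
 [120 125 127 105  88  80  73  65  65  75 104 129 112]]
[0.61341137 0.13802853 0.118     ] [0.6162221 0.1403469 0.118    ]
[0.61338214 0.13623074 0.118     ] [0.61531386 0.1437588  0.118     ]
[0.61335291 0.1344329  0.118     ] [0.61440985 0.14715455 0.118     ]
```

Emit:
move_arm([
  {"translation": [0, 0, 0.02], "roll": 0},
  {"translation": [0, 0, 0.04], "roll": 0},
  {"translation": [0, 0, 0.06], "roll": 0},
  {"translation": [0, 0, 0.068], "roll": 0},
  {"translation": [0, 0, 0.07], "roll": 0},
  {"translation": [0, 0, 0.07], "roll": 0},
])

```text
t: 6.55
position: [0.5943, 0.0006, 0.0538]
eef_rot: [2.392, 2.036, 0.0]
force: [-0.5, 0.0, -3.8]
opening: 0.0218
finger_force: 30.0
```

Emit:
move_arm([
  {"translation": [0, 0, 0.003], "roll": 0},
  {"translation": [0, 0, 0.006], "roll": 0},
  {"translation": [0, 0, 0.006], "roll": 0},
  {"translation": [0, 0, 0.006], "roll": 0},
])

```text
t: 7.05
position: [0.5943, 0.0006, 0.0509]
eef_rot: [2.392, 2.036, 0.001]
force: [0.2, -1.2, 0.1]
opening: 0.022
finger_force: 30.0
```

Emit:
move_arm([
  {"translation": [0, 0, -0.001], "roll": 0},
  {"translation": [0, 0, -0.002], "roll": 0},
  {"translation": [0, 0, -0.002], "roll": 0},
])

```text
t: 7.42
position: [0.5941, 0.0007, 0.0516]
eef_rot: [-2.392, -2.036, 0.0]
force: [0.2, -0.9, -2.6]
opening: 0.0217
finger_force: 30.0
```

Run:
```python
from h import *
s=camera("side");st=env.read_state();print(st["position"],st["force"],st["torque"])
a=cv2.resize(s["img"][175:250,180:260],None,fx=7,fy=7,interpolation=cv2.INTER_CUBIC)
cv2.imwrite("pics/s3.png",cv2.convertScaleAbs(a,alpha=1.3))
```

```text
[0.59410237 0.00068602 0.0515327 ] [ 1.35420809  0.07600606 -2.30367798] [-0.07730532 -0.05784984 -0.05751313]
```

View pics/s3.png

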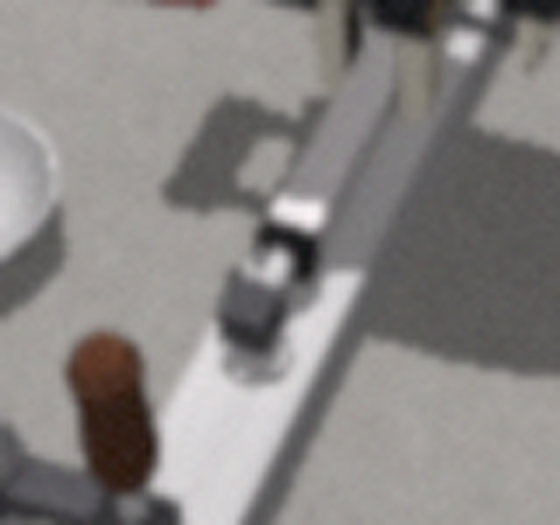

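The block and collar at (250,330) now sit on the rail and cover the hole, so the pin is in. I'll draw the tube out along -x of the tool.

Emit:
move_arm([
  {"translation": [-0.015, 0, 0], "roll": 0},
  {"translation": [-0.03, 0, 0], "roll": 0},
  {"translation": [-0.045, 0, 0], "roll": 0},
  {"translation": [-0.06, 0, 0], "roll": 0},
  {"translation": [-0.075, 0, 0], "roll": 0},
  {"translation": [-0.09, 0, 0], "roll": 0},
  {"translation": [-0.105, 0, 0], "roll": 0},
  {"translation": [-0.12, 0, 0], "roll": 0},
  {"translation": [-0.126, 0, 0], "roll": 0},
  {"translation": [-0.126, 0, 0], "roll": 0},
  {"translation": [-0.126, 0, 0], "roll": 0},
])

```text
t: 8.85
position: [0.5839, -0.0615, 0.0516]
eef_rot: [-2.392, -2.036, -0.0]
force: [1.6, 6.5, -4.1]
opening: 0.022
finger_force: 30.0
```

Run:
```python
from h import *
s=camera("side");t=camera("top");st=env.read_state();M=Rm(st["eef_rot"]);p=st["position"];print(p,st["force"],st["torque"],st["opening"])
np.save("side4.npy",s,allow_pickle=True)
a=cv2.resize(s["img"][165:240,190:250],None,fx=8,fy=8,interpolation=cv2.INTER_CUBIC)[:480,:400]
b=cv2.resize(t["img"][145:190,200:245],(400,400),interpolation=cv2.INTER_CUBIC)
im=np.zeros((600,800,3),np.uint8);a=cv2.resize(s["img"][165:240,197:247],(400,600),interpolation=cv2.INTER_CUBIC); im[:,:400]=a; im[:400,400:]=b
cv2.imwrite("pics/s4.png",cv2.convertScaleAbs(im,alpha=1.3))
f=np.array([.159,.987,0]); 
print("force along rail",st["force"]@f, "mouth px",proj(s,[p+[0,0,.019]+M[:,0]*.11]))
```

```text
[ 0.58393371 -0.0614917   0.05155654] [ 0.77976562  6.29029115 -4.36026932] [ 0.98753688 -0.07273456 -0.05112885] 0.02195596100286174
force along rail 6.332500098950598 mouth px [[228.48894633 195.79780558]]
```

View pics/s4.png

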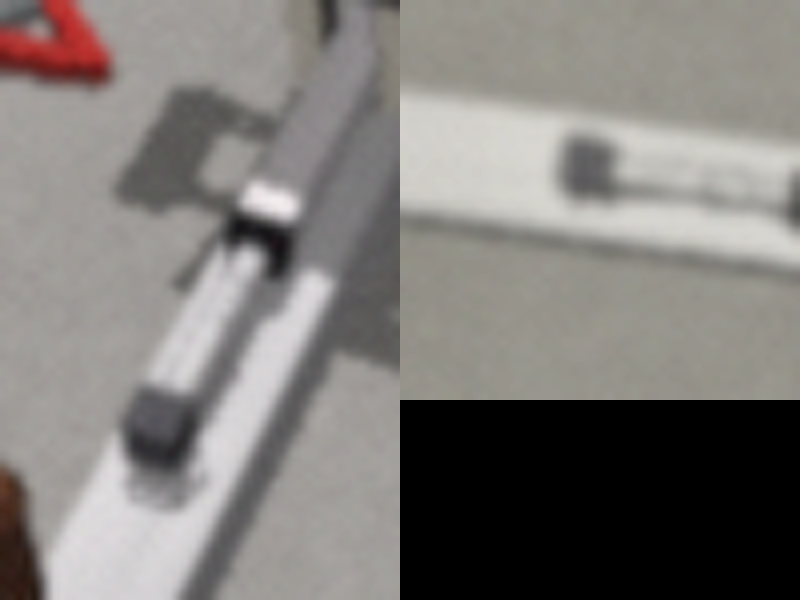

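The top panel shows about 200 px of bare rod between the block (590,165) and the mouth (795,195). The side panel shows the black mouth ring at (262,235). I'll measure the extension from the block-to-bezel spacing now against the zero state.

Run:
```python
from h import *
from scipy.ndimage import map_coordinates
F=[]
for i in range(8):
    s=camera("side"); st=env.read_state(); F.append(st["force"]); 
print("meanF",np.mean(F,0),np.mean(F,0)@[.159,.987,0])
a=np.arange(-.02,.13,.0025)
def prof(c,p,x,dz,off=0):
    L=np.array([p+[0,0,.019+dz]+x*k for k in (.24-a)-.02]) # coordinate along tool x from TCP: .22 down to .07
    q=proj(c,L); g=cv2.cvtColor(c["img"],6).astype(float); return .22-a,map_coordinates(g,[q[:,1],q[:,0]],order=1)
x=np.array([.1595,.9872,0])
s0=np.load("side2.npy",allow_pickle=True).item()
for n,c,p in(("zero",s0,np.array([.5945,.0006,.0894])),("now",s,st["position"])):
  for dz in(.006,.011):
    k,g=prof(c,p,x,dz); print(n,dz,[f"{int(round(u*1e4))/10:.0f}:{int(v)}" for u,v in zip(k,g)])
```

```text
meanF [ 0.98272195  6.61192041 -4.20250918] 6.682218233869593
zero 0.006 ['240:25', '238:27', '235:24', '232:23', '230:34', '228:53', '225:76', '222:98', '220:114', '218:120', '215:122', '212:122', '210:120', '208:120', '205:121', '202:120', '200:120', '198:120', '195:119', '192:120', '190:120', '188:120', '185:120', '182:120', '180:122', '178:120', '175:116', '172:115', '170:120', '168:117', '165:98', '162:71', '160:49', '158:36', '155:36', '152:45', '150:56', '148:63', '145:66', '142:66', '140:66', '138:65', '135:66', '132:78', '130:100', '128:129', '125:143', '122:154', '120:152', '118:146', '115:131', '112:93', '110:61', '108:36', '105:26', '102:37', '100:63', '98:106', '95:143', '92:169']
zero 0.011 ['240:25', '238:23', '235:24', '232:26', '230:33', '228:55', '225:81', '222:103', '220:115', '218:119', '215:119', '212:118', '210:119', '208:120', '205:119', '202:118', '200:118', '198:119', '195:119', '192:120', '190:119', '188:118', '185:120', '182:121', '180:119', '178:118', '175:118', '172:124', '170:118', '168:100', '165:72', '162:50', '160:39', '158:38', '155:48', '152:58', '1
[... 842 characters left out ...]
', '102:38', '100:68', '98:109', '95:153', '92:170']
now 0.011 ['240:168', '238:165', '235:164', '232:159', '230:154', '228:148', '225:124', '222:92', '220:65', '218:49', '215:40', '212:46', '210:55', '208:62', '205:65', '202:66', '200:66', '198:67', '195:73', '192:85', '190:110', '188:134', '185:150', '182:155', '180:157', '178:157', '175:159', '172:160', '170:159', '168:158', '165:158', '162:159', '160:159', '158:158', '155:154', '152:154', '150:156', '148:157', '145:157', '142:156', '140:154', '138:152', '135:148', '132:144', '130:144', '128:144', '125:144', '122:134', '120:122', '118:91', '115:63', '112:35', '110:27', '108:30', '105:55', '102:92', '100:137', '98:162', '95:178', '92:175']
```

Extension is about 57.3 mm, and the mark is just starting to show at the bezel. I need another 2.7 mm or so.

Emit:
move_arm([
  {"translation": [-0.003, 0, 0], "roll": 0},
  {"translation": [-0.006, 0, 0], "roll": 0},
  {"translation": [-0.006, 0, 0], "roll": 0},
  {"translation": [-0.006, 0, 0], "roll": 0},
])

```text
t: 9.85
position: [0.5835, -0.0644, 0.0515]
eef_rot: [-2.392, -2.036, -0.0]
force: [0.9, 7.6, -4.1]
opening: 0.0216
finger_force: 30.0
```

Run:
```python
from h import *
from scipy.ndimage import map_coordinates
x=np.array([.1595,.9872,0]); y=np.array([.9872,-.1595,0])
def hts(c,p):
    P=cloud(c); d=P-p; a=d@x; b=d@y; o=[]
    for lo,hi in((.05,.075),(.075,.1)):
        m=(a>lo)&(a<hi)&(abs(b)<.008)&(P[...,2]>p[2]+.022)&(P[...,2]<p[2]+.045); o.append((m.sum(),round(float(np.median(d[m][:,2])),4)))
    return o,a,b,d
def blk(a,b,d,lo,hi):
    m=(a>lo)&(a<hi)&(abs(b)<.008)&(d[...,2]>.015)&(d[...,2]<.045); return m.sum(),round(float(np.median(d[m][:,2])),4)
for n in("side","top"):
    z=np.load(n+"2.npy",allow_pickle=True).item(); o,a,b,d=hts(z,np.array([.5945,.0006,.0894])); print(n,"zero tube",o,"block",blk(a,b,d,.13,.15))
    D=[]
    for i in range(4):
        c=camera(n); 
    st=env.read_state(); p=st["position"]; o,a,b,d=hts(c,p); print(n,"now tube",o,"block",blk(a,b,d,.19,.21),"rail",)
    P=cloud(c); m=(a>.225)&(a<.27)&(abs(b)<.015); print(" rail z",np.median(P[m][:,2]))
    if n=="side":
        a0=np.arange(.24,.08,-.0025); q=proj(c,[p+[0,0,.025]+x*k for k in a0]); g=cv2.cvtColor(c["img"],6).astype(float)
        print([f"{k*1e3:.0f}:{int(v)}" for k,v in zip(a0,map_coordinates(g,[q[:,1],q[:,0]],order=1))])
print(p,st["force"])
```

```text
side zero tube [(np.int64(35), 0.0268), (np.int64(39), 0.0262)] block (np.int64(31), 0.027)
side now tube [(np.int64(31), 0.0266), (np.int64(28), 0.0269)] block (np.int64(32), 0.0274) rail
 rail z 0.038619896326057446
['240:167', '238:165', '235:156', '232:145', '230:139', '227:127', '225:106', '222:80', '220:57', '217:41', '215:39', '212:44', '210:54', '207:62', '205:66', '202:67', '200:67', '197:68', '195:72', '192:84', '190:107', '187:132', '185:149', '182:158', '180:160', '177:160', '175:160', '172:160', '170:161', '167:162', '165:160', '162:160', '160:159', '157:158', '155:157', '152:156', '150:156', '147:158', '145:157', '142:154', '140:154', '137:153', '135:149', '132:148', '130:151', '127:156', '125:156', '122:150', '120:134', '117:108', '115:76', '112:48', '110:30', '107:25', '105:27', '102:35', '100:71', '97:112', '95:148', '92:168', '90:174', '87:160', '85:138', '82:122']
top zero tube [(np.int64(0), nan), (np.int64(16), 0.0277)] block (np.int64(24), 0.0265)
top now tube [(np.int64(0), nan), (np.int64(29), 0.0278)] block (np.int64(25), 0.0253) rail
 rail z 0.03896341860025765
[ 0.58346438 -0.06438742  0.05154383] [ 0.83484903  7.21924018 -4.85488262]
  return _methods._mean(a, axis=axis, dtype=dtype,
  ret = ret.dtype.type(ret / rcount)
```

The mark now shows half its width (about 4 mm) at the mouth, so the extension is about 60 mm. The gauge is level within about 1 mm, and the pin is in the hole. Handing in.

```bash
python3 -c "
from rig import order
print(order.close_job())"
```

```text
the job is handed in; nothing more can be done
None
```

I handed the job in with the gauge still held: pin in the datum hole, tube drawn out about 60 mm to the black mark, and the pointer, by geometry (it was hidden from the cameras), about 5–6 mm above the rail; no verdict came back.

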